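# Load the burn-in bay, wedge its gate shut and set the bell timer

## Task

Take the round trimmer knob that was left in the plywood burn-in bay and stand it upright in the shallow metal parts tray, and stand every finned heatsink upright on the desk inside the bay; then swing the bay's gate fully shut, and tap the wooden wedge tip first under the gate from outside until it is firmly jammed there and holds the gate. After that wind the bell timer past its 60-minute top mark and bring it back down to 20 minutes. Leave everything else on the desk where it is.

Things in the scene. Friction and masses are not known exactly. Their poses are not given: they have to be found in the camera images.
- sink1_center (a point): finned silver aluminium heatsink, a 60 x 44 x 40 mm block, its fins standing up and a small black transistor on one end; two to four identical ones are present (None = absent). This point is its centre, 20 mm above its underside; its x axis runs along the 60 mm length, y across the 44 mm width (grip the two plain 60 x 40 mm fin sides), z up
- sink2_center (a point): finned silver aluminium heatsink, a 60 x 44 x 40 mm block, its fins standing up and a small black transistor on one end; two to four identical ones are present (None = absent). This point is its centre, 20 mm above its underside; its x axis runs along the 60 mm length, y across the 44 mm width (grip the two plain 60 x 40 mm fin sides), z up
- sink3_center (a point): finned silver aluminium heatsink, a 60 x 44 x 40 mm block, its fins standing up and a small black transistor on one end; two to four identical ones are present (None = absent). This point is its centre, 20 mm above its underside; its x axis runs along the 60 mm length, y across the 44 mm width (grip the two plain 60 x 40 mm fin sides), z up
- sink4_center (a point): finned silver aluminium heatsink, a 60 x 44 x 40 mm block, its fins standing up and a small black transistor on one end; two to four identical ones are present (None = absent). This point is its centre, 20 mm above its underside; its x axis runs along the 60 mm length, y across the 44 mm width (grip the two plain 60 x 40 mm fin sides), z up
- bay: burn-in bay: plywood pen fixed to the desk, open on top, with no raised floor (things in it stand on the desk; the rubber mat is flush). Three walls 60 mm tall, 12 mm thick; the side towards its own -x is the swinging gate. Origin: centre of the inside, on the desk. Gate shut, the inside spans -87.5 to 87.5 mm along its x and -90 to 90 mm along its y
- trimmer_center (a point): round blue trimmer knob standing inside the bay at the start: a foot disc 64 mm across and 10 mm thick, above it a plain cylinder 44 mm across, up to 40 mm. This point is its centre, 20 mm above its underside; z up
- tray: shallow open metal parts tray fixed to the desk, 140 x 140 mm outside, 30 mm tall, walls and floor 5 mm thick. Origin: centre of its underside, on the desk
- gate (a joint): gate angle, rad: 0 = fully shut (a stop), up to 1.5 as its free end swings out of the bay. Vertical hinge at bay x = -99.5, y = -100 mm; the shut leaf runs from there along bay +y, outer face at bay x = -99.5 mm, inner face at -87.5 mm. Lightly stiff hinge (0.06 N m), no latch: it stays where left and can be pushed shut by its outer face
- gate_edge (a point): middle of the gate's free end edge. The gate is a plywood leaf 200 mm long from the hinge, 12 mm thick, its lower edge 10 mm and its upper edge 60 mm above the desk
- wedge_grip (a point): light wooden wedge, 140 mm long, 40 mm wide, loose on the desk. This point is the centre of the grip block at its heel (40 x 40 mm, 45 mm tall), 22.5 mm above the underside. x points from heel to tip, z up. Ahead of the block a 100 mm ramp falls from 28 mm to 4 mm thick at the tip
- wedge_tip (a point): thin end of the wedge, 120 mm ahead of wedge_grip along its x, 2 mm above the underside. Pushed tip first under the shut gate, the ramp meets the gate's lower edge when the tip is about 25 mm past the gate's outer face, then grips harder the farther it is driven; a push of 12 to 18 N jams it and it stays jammed when released
- timer_grip (a point): on the turning axis of the bell timer (white case 88 x 88 x 30 mm, fixed to the desk), at the height to grip its black bar knob, 61 mm above the desk. The bar is 50 mm long (along this point's x axis, which turns with the knob), 14 mm thick, and stands 9 to 43 mm above the case. A white line on its top, on the -x half, is the pointer
- timer (a joint): timer knob angle, rad: grows clockwise seen from above, 0.03 rad a minute: 0 = 0 minutes (lower stop), 0.6 = 20 minutes, 1.8 = 60 minutes (top mark), upper stop at 2.2. Ticks on the case every 5 minutes, long ones at 0, 20, 40 and 60. It stays where left (stiffness 0.04 N m) and does not run down
- standoff: cream nylon standoff, a spool 34 mm across and 62 mm tall; a bystander, to be left alone. Origin at its underside
- lug: copper lug lying flat, 80 mm long, 22 mm wide; a bystander, to be left alone. Origin at its underside
- jar: closed glass jar, 68 mm across, 75 mm tall; a bystander, to be left alone. Origin at its underside
- board: green circuit board, 130 x 90 mm; a bystander, to be left alone. Origin at its underside
- reel: empty grey wire reel, 60 mm across, 46 mm tall; a bystander, to be left alone. Origin at its underside
Mind the look-alikes: they are no part of the job. What is shaped like the part that bears sink2_center but green or yellow is not meant.

How it is judged:
On the way, in this order (a step that is already met when the one before it is completed fails the run):
1. the trimmer knob stands in the tray and every heatsink stands in the bay (x of sink1_center in the frame of bay between -0.07 and 0.08 m and y of sink1_center in the frame of bay between -0.08 and 0.08 m and height (world z) of each of sink1_center, sink2_center, sink3_center, sink4_center below 0.03 m and angle between each of sink1_center, sink2_center, sink3_center, sink4_center, trimmer_center's own z axis and vertical below 0.2 rad and x of sink2_center in the frame of bay between -0.07 and 0.08 m and y of sink2_center in the frame of bay between -0.08 and 0.08 m and x of sink3_center in the frame of bay between -0.07 and 0.08 m and y of sink3_center in the frame of bay between -0.08 and 0.08 m and x of sink4_center in the frame of bay between -0.07 and 0.08 m and y of sink4_center in the frame of bay between -0.08 and 0.08 m and x of trimmer_center in the frame of tray between -0.045 and 0.045 m and y of trimmer_center in the frame of tray between -0.045 and 0.045 m and height (world z) of trimmer_center below 0.035 m), for 0.2 s.
2. the gate is shut (value of joint gate below 0.04 rad), for 0.2 s.
3. the wedge is jammed under the shut gate (x of wedge_tip in the frame of bay above -0.0875 m and y of wedge_tip in the frame of bay between -0.09 and 0.09 m and angle between wedge_grip's own z axis and vertical below 0.15 rad and contact force between wedge and gate above 2 N and value of joint gate below 0.04 rad), for 0.2 s.
4. the timer is wound past its 60-minute mark (value of joint timer above 1.81 rad), for 0.05 s.
5. the timer is back at 20 minutes (value of joint timer between 0.51 and 0.69 rad), for 0.2 s.
At the end, for the whole second after the job is handed in: Trimmer knob upright in the tray; every heatsink present upright (0.2 rad) on the desk in the bay; gate within 0.04 rad of shut; wedge flat and at rest, tip past the gate's inner face, pressing the gate with over 2 N; timer at 20 minutes within 3 (0.51 to 0.69 rad) (all of step 1 and all of step 3 and all of step 5 and linear speed of wedge below 0.02 m/s); the robot touches nothing.
It fails at once if something that is not part of the job was pushed more than 4 cm (distance of any of standoff, lug, jar, board, reel from where it was at the start of the episode above 0.04 m).
Of sink1, sink2, sink3, sink4 only 2 to 4 are there at a start; the rules pass over those that are not, and their reading is None.
At some moment in a run one of sink1, sink2, sink3, sink4, wedge may be knocked a few centimetres aside while the robot is not near it.
It also fails if it takes over 210 s, if anything falls off the work surface, if the arm or the gripper's body presses on something with over 40 N, if the wrist force passes 120 N, or if a joint passes its speed limit or range.

## Robot

A 7-joint arm with a two-finger parallel gripper is mounted at the origin on the work surface. World frame = base frame: x ahead of the robot, y to its left, z up, the work surface at z = 0. Lengths are in m, angles in rad, forces in N, time in s.
With the tool pointing down it reaches from about 0.4 to 0.875 m from the base axis. Payload 19.3 kg.
Tool frame: the origin (TCP) lies at the very end of the fingers, on their centre line; the grasp point (between the pads) lies 19 mm behind it; z points along the fingers, y is the line along which they close (so a half turn about z gives the same grasp; the last joint's range is limited). The gripper opens to 85 mm and grips with 20 to 120 N. Pads are 22 mm wide; open, the fingers measure 114 mm over their backs; the gripper's body (76 mm by 85 mm) begins 54 mm behind the grasp point. The pads swing forward as they close: fully open they stand 13 mm farther back than shut.
Start: joints at [-1.396, 0.521, -0.036, 1.599, 0.021, 1.021, -0.113], TCP at [0.151, 0.606, 0.231] pointing down, gripper open.
Joint ranges: [-2.91, 2.91], [-0.3, 2.13], [-1.5, 1.42], [0.17, 2.43], [-1.26, 4.41], [0.16, 1.93], [-2.52, 2.52]. Speed limits (rad/s): [1.89, 1.89, 2.39, 2.39, 3.01, 3.01, 3.01].

## Interface

Orientations are given as [roll, pitch, yaw] about the fixed x, y, z axes, in that order (R = Rz(yaw) Ry(pitch) Rx(roll)).
In Python, from workcell import bot gives the robot as it stands.
- The arm moves only by the tool servo_tool, never from a script. Its argument "plan" is a list of rows, each a list of 7 numbers: the finger opening in cm, from 0 to 8.54, then the shift along the tool's x, y, z in cm, then the turn, a rotation vector about the tool's x, y, z in degrees. In form: [[fingers, x, y, z, wx, wy, wz], ...]. A call has 1 to 10 rows; each row is the pose to reach, as a shift and turn from the pose commanded when the call began, along the tool's axes at that moment; what a row does not reach only later rows make up. A row lasts 1/10 s, in which the tool goes at most 50 mm and 8.59 degrees, less where a joint would pass 70% of its speed; a pose out of reach is approached as far as the arm can. A call with a gripper value outside its range is refused whole. The fingers move at their own pace and stop on an object; "force" is the grip in N (left out, the last holds). Time passes only in rows, so rows that repeat a pose let the fingers close. It gives the time, the measured TCP pose, the force, the opening and the grip force at its end, in the units of the state.
- bot.observe(): the state, without advancing time (a new reading comes with each control period).
- bot.grab_frame(name): name is "scene" or "top" or "wrist"; returns a dict with "frame" (384x512x3 uint8, blue, green, red), "mtx" (3x3 intrinsics, pixels), "R" (3x3) and "t" (3): a world point X has camera coordinates R X + t; the wrist camera has in their place "T_tool_cam" (4x4, takes a point from camera to tool coordinates, whose origin is the TCP and whose axes are the flange's). Camera axes: x right, y down, z forward; pixel columns grow to the right and rows downward; lengths in m; the calibration is good to about 2 mm. The wrist camera is an equidistant fisheye: a pixel r from the principal point sees the ray r / f radians off the axis. A picture is of the moment at which its call begins: read the wrist's pose just before it. There is no depth.
- bot.job_done(): hands the job in; it is judged then, once.
The state is a dict: "clock": time; "qpos": joint angles; "qd": joint speeds; "joint_efforts": joint torques, N m; "position": TCP position; "tool_rot": TCP orientation; "force": force on the tool from outside, world axes, zero at the start; "moment": the same for the moment, N m; "grip_width": finger opening in m; "finger_force": force on a finger pad.
Only numpy, scipy, OpenCV 4.12 (cv2) and the standard library are available. Lean on these libraries where they do the work, as an engineer would, in place of code of your own. Each camera call takes 0.05 s, during which the arm holds its last target. There are 200 camera calls.

## Working session

There is one attempt and no reset: what is moved stays moved. The work goes in short steps, Python scripts to look and compute and a tool call to move; the robot and the scene stay as the last step left them, time stands still between calls to the robot, and variables do not carry over. Pictures are saved under pics/ and viewed, at most 14 in all, crops included, and the job is handed in when it is done.

Besides the shell and the picture viewer there is one more tool, called as name(argument=value, ...), one argument or row to a line, values as JSON. servo_tool: Moves the arm, as the interface text tells. Its arguments: {"type":"object","properties":{"plan":{"type":"array","items":{"type":"array","items":{"type":"number"}}},"force":{"type":"number"}},"required":["plan"]}

```bash
ls; mkdir -p pics
python3 - <<'E'
from workcell import bot
import cv2,numpy as np
s=bot.observe(); print(s)
for n in ("scene","top"):
    f=bot.grab_frame(n); cv2.imwrite(f"pics/{n}0.png",cv2.resize(f["frame"],(800,600),interpolation=cv2.INTER_CUBIC)); print(n,f["mtx"],f["R"],f["t"])
f=bot.grab_frame("wrist");print({k:v for k,v in f.items() if k!="frame"})
E
```

```text
pics
{'clock': 0.0, 'qpos': array([-1.39620908,  0.52203702, -0.03631198,  1.5999986 ,  0.02119399,
        1.02106787, -0.11279936]), 'qd': array([ 0.00107595, -0.00044014,  0.00267307, -0.00020389,  0.00098841,
       -0.00038152, -0.0010655 ]), 'joint_efforts': array([ 2.07255805e-03, -9.27092028e+01,  1.98056392e+00, -3.69934845e+01,
        1.78048282e-02,  8.13373423e-03,  7.89773503e-05]), 'position': array([0.15143135, 0.60604026, 0.23071493]), 'tool_rot': array([-3.14046953e+00,  8.16291058e-05,  2.89677944e+00]), 'force': array([-0.0878962 ,  0.40580512, -0.19724011]), 'moment': array([0.06729795, 0.01762808, 0.02839248]), 'finger_force': 0.0, 'grip_width': 0.08536652306148834}
scene [[404.17295045   0.         254.97533949]
 [  0.         404.17295045 186.101479  ]
 [  0.           0.           1.        ]] [[ 0.41688301  0.90891896 -0.00865342]
 [ 0.74343752 -0.34643023 -0.57208981]
 [-0.52298108  0.23206125 -0.82014533]] [-0.23473217 -0.3868342   1.41912657]
top [[495.37164948   0.         250.55867774]
 [  0.         495.37164948 189.58307947]
 [  0.           0.           1.        ]] [[-1.82918249e-02 -9.99832506e-01 -6.07531172e-04]
 [-9.81246632e-01  1.80684079e-02 -1.91907739e-01]
 [ 1.91886572e-01 -2.91420484e-03 -9.81412783e-01]] [0.02360703 0.56117975 1.33387403]
{'mtx': array([[297.31863964,   0.        , 254.99616127],
       [  0.        , 297.31863964, 186.44681366],
       [  0.        ,   0.        ,   1.        ]]), 'T_tool_cam': array([[ 1.16950464e-03, -9.46845222e-01, -3.21687361e-01,
         8.22901145e-02],
       [ 9.99998922e-01,  1.39306811e-03, -4.64788236e-04,
         2.19453262e-04],
       [ 8.88214924e-04, -3.21686471e-01,  9.46845830e-01,
        -1.41986990e-01],
       [ 0.00000000e+00,  0.00000000e+00,  0.00000000e+00,
         1.00000000e+00]])}
```

View pics/top0.png

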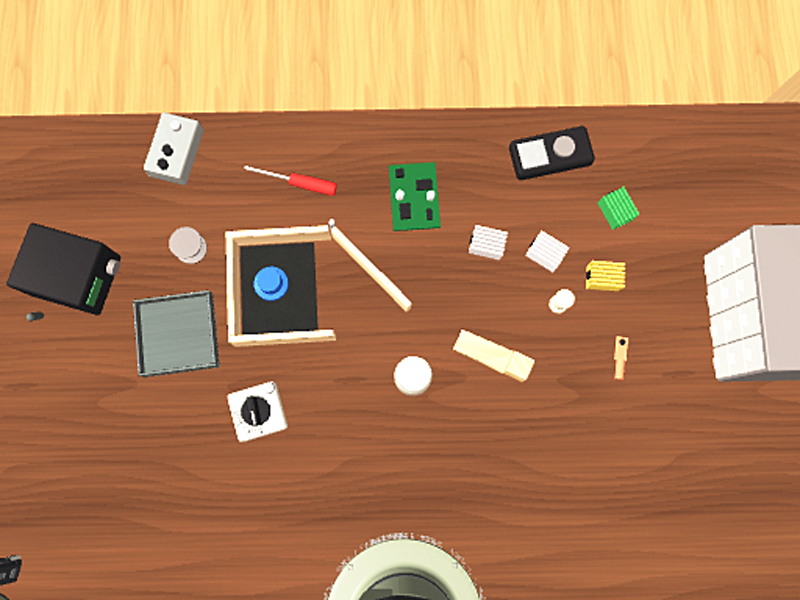

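View pics/scene0.png

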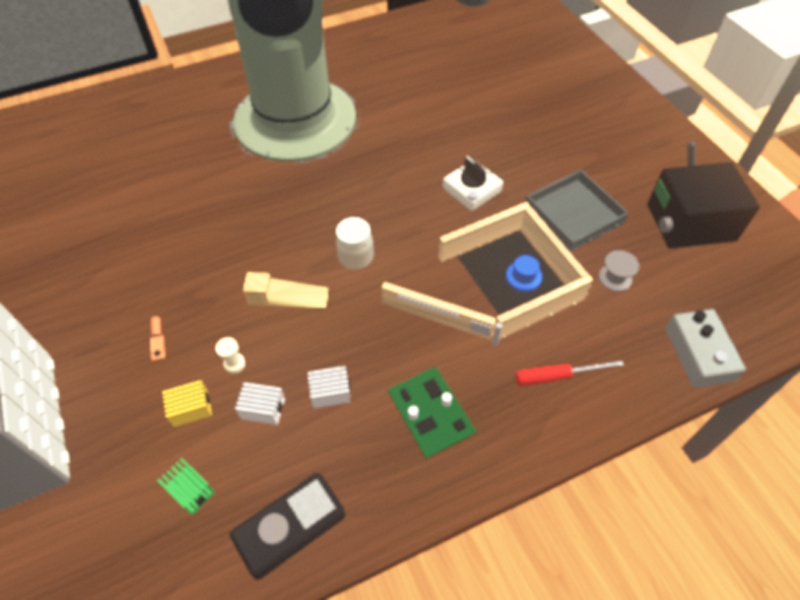

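The top view (800x600) shows two silver sinks at (488,242) and (547,250), the bay at (280,285) with its gate open towards (408,305), the knob at (270,283) and the tray at (176,333). The timer is at (256,411), the wedge at (493,355) with its tip to the left, and the jar at (412,375). Next I'll measure these.

```bash
cat > h.py <<'E'
import numpy as np, cv2
from scipy.spatial.transform import Rotation as Ro
from workcell import bot
def rays(f,px,pose=None):
    """camera centre and unit world rays for Nx2 pixels"""
    px=np.atleast_2d(px).astype(float); K=f["mtx"]
    d=np.c_[(px[:,0]-K[0,2])/K[0,0],(px[:,1]-K[1,2])/K[1,1],np.ones(len(px))]
    if "R" in f: R,t=f["R"],f["t"]; return -R.T@t, d@R
    r=np.hypot(d[:,0],d[:,1]); d[:,:2]*=(np.sin(r)/np.maximum(r,1e-9))[:,None]; d[:,2]=np.cos(r)
    T=np.eye(4); T[:3,:3]=Ro.from_euler("xyz",pose["tool_rot"]).as_matrix(); T[:3,3]=pose["position"]
    T=T@f["T_tool_cam"]; return T[:3,3], d@T[:3,:3].T
def plane(f,px,z,pose=None):
    c,d=rays(f,px,pose); return c+d*((z-c[2])/d[:,2])[:,None]
def blobs(mask,amin):
    cs,_=cv2.findContours(mask.astype(np.uint8),cv2.RETR_EXTERNAL,cv2.CHAIN_APPROX_NONE)
    return [c[:,0,:] for c in cs if cv2.contourArea(c)>amin]
def rect(P):
    (c,s,a)=cv2.minAreaRect((P[:,:2]*1000).astype(np.float32)); return np.round(c,1),np.round(s,1),round(a,1)
def shift(target,yaw):
    """shift in cm in the tool axes and turn about tool z (deg) from now to TCP target, tool down with tool x at world yaw"""
    s=bot.observe(); R=Ro.from_euler("xyz",s["tool_rot"])
    tg=Ro.from_euler("xyz",[np.pi,0,yaw])
    return np.round(R.inv().apply(np.array(target)-s["position"])*100,2), np.round((R.inv()*tg).as_rotvec(degrees=True),1)
def proj(f,X):
    c=np.atleast_2d(X)@f["R"].T+f["t"]; p=c@f["mtx"].T; return p[:,:2]/p[:,2:]
E
python3 - <<'E'
from h import *
f=bot.grab_frame("top"); im=f["frame"]; cv2.imwrite("pics/top_raw.png",im)
hsv=cv2.cvtColor(im,cv2.COLOR_BGR2HSV); H,S,V=cv2.split(hsv)
a=cv2.resize(im[125:260,130:400],(800,400),interpolation=cv2.INTER_CUBIC)
cv2.imwrite("pics/crop1.png",a)
# coarse by hand (800x600 pixels) at stated heights
for n,u,v,z in [("sA",488,242,.03),("sB",547,250,.03),("knob",270,281,.04),("hinge",333,224,.06),("gate end",408,308,.06),
  ("bay NW",229,232,.06),("bay SW",231,343,.06),("bay SE",334,335,.06),("tray1",134,297,.03),("tray2",211,291,.03),("tray3",217,366,.03),("tray4",139,375,.03),
  ("timer",257,411,.073),("wedge heel",518,368,.04),("wedge tip",457,340,.004),("jar",412,375,.075),("standoff",565,298,.06),("lug",621,357,0),("board",414,197,0),("reel",184,243,.046)]:
    print(n,np.round(plane(f,[[u*.64-.2,v*.64-.2]],z)[0]*1000))
for n,m,z in [("blue",(abs(H.astype(int)-106)<10)&(S>150)&(V>90),.04),("silver",(S<60)&(V>120),.04),("tan",(abs(H.astype(int)-22)<7)&(S>40)&(S<140)&(V>190),.05),("tray",(S<80)&(V<140)&(V>70),.03)]:
    for b in blobs(m,60):
        c=b.mean(0)
        if 40<c[0]<430 and 100<c[1]<300: print(n,b.min(0),b.max(0),len(b),rect(plane(f,b,z)))
E
```

```text
sA [ 666. -167.   30.]
sB [ 649. -275.   30.]
knob [597. 234.  40.]
hinge [697. 118.  60.]
gate end [539. -15.  60.]
bay NW [685. 307.  60.]
bay SW [482. 299.  60.]
bay SE [493. 117.  60.]
tray1 [574. 484.  30.]
tray2 [583. 344.  30.]
tray3 [445. 329.  30.]
tray4 [431. 468.  30.]
timer [362. 249.  73.]
wedge heel [ 431. -209.   40.]
wedge tip [ 488. -105.    4.]
jar [418. -19.  75.]
standoff [ 552. -296.   60.]
lug [ 451. -406.    0.]
board [765. -33.   0.]
reel [670. 392.  46.]
blue [163 170] [184 192] 70 (array([593.4, 233.2]), array([62.2, 60.1]), 44.3)
silver [146 244] [183 281] 116 (array([363.3, 255.1]), array([86.7, 88. ]), 15.8)
silver [252 228] [275 252] 67 (array([421.2, -20.1]), array([64. , 66.6]), 88.9)
silver [290 211] [341 242] 119 (array([ 454.9, -165.4]), array([140.2,  42.1]), 65.8)
silver [ 89 188] [137 239] 189 (array([502.7, 405. ]), array([129.9, 135. ]), 6.8)
silver [352 185] [367 199] 40 (array([ 549.6, -294. ]), array([31.6, 47.4]), 43.3)
silver [337 148] [363 173] 64 (array([ 644.3, -272.6]), array([60.9, 56.1]), 55.6)
silver [108 145] [131 168] 61 (array([667.4, 386.8]), array([70.1, 56.4]), 44.7)
silver [300 144] [324 165] 72 (array([ 663. , -164.9]), array([61.3, 54.5]), 75.4)
silver [145 144] [212 218] 398 (array([593.9, 219.6]), array([206. , 186.8]), 2.4)
silver [210 140] [262 196] 113 (array([627.6,  57.3]), array([216.4,  16.1]), 41.6)
tan [393 216] [401 241] 58 (array([ 444.9, -388.9]), array([20. , 69.7]), 80.7)
tan [147 212] [214 220] 142 (array([488.2, 209.4]), array([ 14.2, 186.6]), 3.4)
tan [212 149] [262 198] 103 (array([609.4,  54.9]), array([197.1,  12. ]), 45.7)
tan [148 148] [211 156] 133 (array([675.6, 214.1]), array([ 15.8, 179.7]), 2.3)
tray [93 78] [129 117] 122 (array([839.3, 399.6]), array([ 70.8, 136.4]), 44.5)
```

View pics/crop1.png

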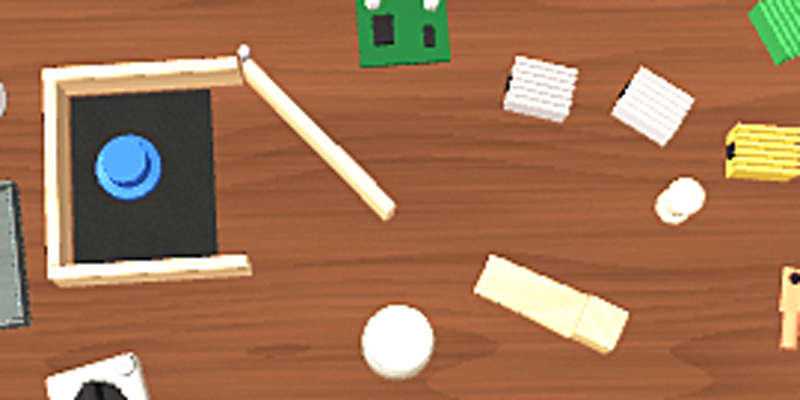

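Crop 1 shows the fins of sink A (541,88) running left-right with a slight tilt and its transistor on the left. Sink B's fins (653,105) slope down to the right by about 33°. The wedge tip points left. The dimensions agree with the given sizes, so I'm moving over the knob.

Run:
```python
from h import *
print(shift([.595,.234,.20],1.62))
```

```text
(array([-52.05, -25.35,   3.12]), array([-0. ,  0. , 73.2]))
```

servo_tool(
  plan=[
    [8.5, -5, -2.4, 0.3, 0, 0, 8],
    [8.5, -9, -4.4, 0.6, 0, 0, 16],
    [8.5, -13.5, -6.6, 0.9, 0, 0, 24],
    [8.5, -18, -8.8, 1.2, 0, 0, 32],
    [8.5, -22.5, -11, 1.5, 0, 0, 40],
    [8.5, -27, -13.2, 1.8, 0, 0, 48],
    [8.5, -31.5, -15.4, 2.1, 0, 0, 56],
    [8.5, -36, -17.6, 2.4, 0, 0, 64],
    [8.5, -40.5, -19.8, 2.7, 0, 0, 73],
    [8.5, -45, -22, 3, 0, 0, 73],
  ],
  force=30,
)

```text
clock: 1.2
position: [0.5345, 0.2837, 0.2013]
tool_rot: [3.142, 0.0, 1.617]
force: [-0.1, 0.9, -0.3]
grip_width: 0.0852
finger_force: 0.0
```

Run:
```python
from h import *
s=bot.observe(); print(s["position"],s["tool_rot"])
f=bot.grab_frame("wrist"); im=f["frame"]; cv2.imwrite("pics/w1.png",im)
H,S,V=cv2.split(cv2.cvtColor(im,cv2.COLOR_BGR2HSV))
for b in blobs((abs(H.astype(int)-106)<10)&(S>150)&(V>90),100):
    print(b.min(0),b.max(0),rect(plane(f,b,.01,s)),rect(plane(f,b,.04,s)))
print(shift([.595,.234,.20],1.62))
```

```text
[0.53453959 0.28370811 0.201279  ] [3.14154985e+00 7.92300920e-05 1.61732874e+00]
[280 177] [333 233] (array([603.5, 231.6]), array([64.4, 76. ]), 56.6) (array([596.9, 243.7]), array([58.6, 69.2]), 56.6)
(array([-4.44,  5.27,  0.15]), array([ 0.2,  0.2, -0.4]))
```

View pics/w1.png

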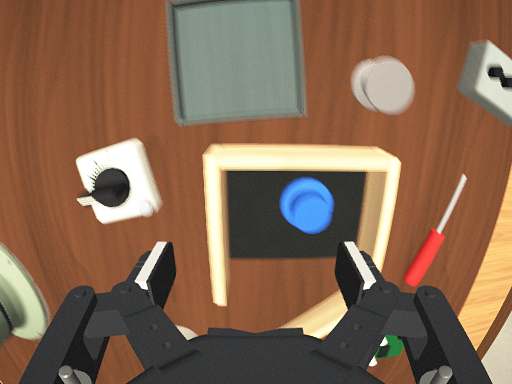

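The wrist view shows the knob at (306,205) in the bay, the tray at (237,60) and the timer at (120,187). The knob centre is at about (0.598, 0.236), so I'm descending.

Run:
```python
from h import *
print(shift([.598,.236,.014],1.62))
```

```text
(array([-4.18,  5.53, 18.75]), array([ 0.2,  0.2, -0.4]))
```

servo_tool(
  plan=[
    [8.5, -2.2, 2.8, 2, 0, 0, 0],
    [8.5, -4.2, 5.5, 5, 0, 0, 0],
    [8.5, -4.2, 5.5, 9, 0, 0, 0],
    [8.5, -4.2, 5.5, 13, 0, 0, 0],
    [8.5, -4.2, 5.5, 16, 0, 0, 0],
    [8.5, -4.2, 5.5, 18.5, 0, 0, 0],
    [8.5, -4.2, 5.5, 18.7, 0, 0, 0],
    [4, -4.2, 5.5, 18.7, 0, 0, 0],
    [3, -4.2, 5.5, 18.7, 0, 0, 0],
    [3, -4.2, 5.5, 18.7, 0, 0, 0],
  ],
)

```text
clock: 2.25
position: [0.5915, 0.2463, 0.0161]
tool_rot: [3.139, -0.001, 1.623]
force: [0.7, 0.3, 0.6]
grip_width: 0.0434
finger_force: 0.7
```

servo_tool(
  plan=[
    [3, 0, 0, 0, 0, 0, 0],
    [3, 0, 0, 0, 0, 0, 0],
    [3, 0, 0, 0, 0, 0, 0],
    [3, 0, 0, -4, 0, 0, 0],
    [3, 0, 0, -8, 0, 0, 0],
    [3, 0, 0, -11, 0, 0, 0],
  ],
)

```text
clock: 2.85
position: [0.591, 0.2461, 0.1277]
tool_rot: [3.139, -0.001, 1.622]
force: [-0.1, 0.8, -2.2]
grip_width: 0.0417
finger_force: 31.2
```

Run:
```python
from h import *
s=bot.observe(); print(s["grip_width"],s["finger_force"],s["position"])
print(shift([.508,.406,.024],1.67))
```

```text
0.04165286623108218 31.23281478881836 [0.59098983 0.24605348 0.12766052]
(array([16.39, -7.48, 10.37]), array([ 0.1, -0.1, -2.7]))
```

servo_tool(
  plan=[
    [3, 4.5, -2, 0, 0, 0, 0],
    [3, 9, -4, 0, 0, 0, 0],
    [3, 13, -6, 1, 0, 0, 0],
    [3, 17, -7.5, 3, 0, 0, 0],
    [3, 17, -7.5, 6, 0, 0, 0],
    [3, 17, -7.5, 8, 0, 0, 0],
    [3, 17, -7.5, 9, 0, 0, 0],
    [3, 17, -7.5, 9.5, 0, 0, 0],
    [3, 17, -7.5, 9.5, 0, 0, 0],
    [3, 17, -7.5, 9.5, 0, 0, 0],
  ],
)

```text
clock: 3.85
position: [0.5074, 0.4119, 0.0305]
tool_rot: [3.141, -0.001, 1.622]
force: [1.0, 0.8, -0.8]
grip_width: 0.0415
finger_force: 31.4
```

Run:
```python
from h import *
s=bot.observe(); print(s["grip_width"],s["finger_force"],s["position"],s["force"])
f=bot.grab_frame("wrist"); cv2.imwrite("pics/w2.png",f["frame"])
print(shift([.508,.406,.021],1.67))
```

```text
0.041467946689795865 31.40641450881958 [0.50738914 0.4119493  0.03052323] [ 1.0164802   0.78858701 -0.82625702]
(array([-0.6 ,  0.03,  0.96]), array([ 0.1, -0.1, -2.7]))
```

View pics/w2.png

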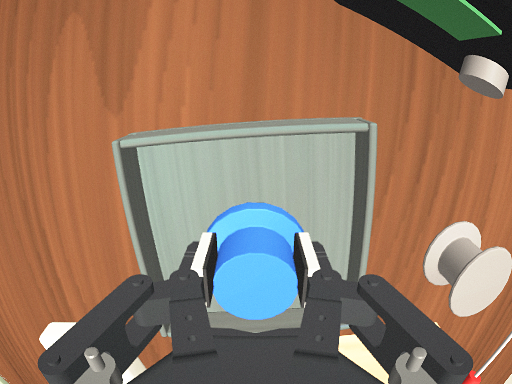

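The knob is held upright over the middle of the tray, with its top at (255,282). I'm lowering and releasing it.

servo_tool(
  plan=[
    [3, 0, 0, 0.5, 0, 0, 0],
    [3, 0, 0, 0.9, 0, 0, 0],
    [3, 0, 0, 0.9, 0, 0, 0],
    [6.5, 0, 0, 0.9, 0, 0, 0],
    [6.5, 0, 0, 0.9, 0, 0, 0],
    [6.5, 0, 0, 0.9, 0, 0, 0],
    [6.5, 0, 0, -3, 0, 0, 0],
    [6.5, 0, 0, -8, 0, 0, 0],
    [6.5, 0, 0, -13, 0, 0, 0],
    [6.5, 0, 0, -16, 0, 0, 0],
  ],
)

```text
clock: 4.9
position: [0.5076, 0.4121, 0.1933]
tool_rot: [3.139, -0.002, 1.622]
force: [-0.4, 0.1, 0.9]
grip_width: 0.0654
finger_force: 0.0
```

Run:
```python
from h import *
# A: sink yaw ~ 78deg. tool y axis=(sin yaw,-cos yaw) must be perpendicular to the length
az=np.arctan2(-.16,.66)+1.57
for a in (75.4+0,56):
  print("need yaw", np.radians(a), np.radians(a)-np.pi,"pref",az)
print(bot.observe()["position"],shift([.664,-.166,.20],np.radians(77)))
```

```text
need yaw 1.3159782560037245 -1.8256143975860686 pref 1.3321640725425494
need yaw 0.9773843811168246 -2.1642082724729685 pref 1.3321640725425494
[0.50760947 0.41208237 0.19331834] (array([-58.53,  12.65,  -0.76]), array([ 0.1, -0.1, 15.9]))
```

servo_tool(
  plan=[
    [8.5, -5, 0.6, 0, 0, 0, 3],
    [8.5, -10, 1.3, 0, 0, 0, 6],
    [8.5, -15, 2, 0, 0, 0, 9],
    [8.5, -20, 2.6, 0, 0, 0, 12],
    [8.5, -25, 3.2, 0, 0, 0, 15],
    [8.5, -30, 3.9, 0, 0, 0, 18],
    [8.5, -35, 4.5, 0, 0, 0, 21],
    [8.5, -40, 5.2, 0, 0, 0, 24],
    [8.5, -45, 5.9, 0, 0, 0, 26],
    [8.5, -50, 6.5, 0, 0, 0, 26],
  ],
)

```text
clock: 5.9
position: [0.597, -0.082, 0.1895]
tool_rot: [3.141, -0.0, 1.168]
force: [0.4, 0.9, 0.1]
grip_width: 0.0849
finger_force: 0.0
```

servo_tool(
  plan=[
    [8.5, -5, -1.5, 0, 0, 0, 0],
    [8.5, -10, -4, 0, 0, 0, 0],
    [8.5, -15, -6, 0, 0, 0, 0],
    [8.5, -19, -7, 0, 0, 0, 0],
    [8.5, -21.5, -7, 0, 0, 0, 0],
    [8.5, -21.5, -7, 0, 0, 0, 0],
    [8.5, -21.5, -7, 0, 0, 0, 0],
  ],
)

```text
clock: 6.6
position: [0.4483, -0.2507, 0.1895]
tool_rot: [3.141, -0.0, 1.168]
force: [0.5, 0.8, 0.3]
grip_width: 0.0848
finger_force: 0.0
```

Run:
```python
from h import *
s=bot.observe(); print(s["position"],s["tool_rot"])
f=bot.grab_frame("wrist"); im=f["frame"]; cv2.imwrite("pics/w3.png",im)
H,S,V=cv2.split(cv2.cvtColor(im,cv2.COLOR_BGR2HSV))
for b in blobs((S<70)&(V>120),150):
    print(b.min(0),b.max(0),rect(plane(f,b,.04,s)))
```

```text
[ 0.44833363 -0.25068652  0.18950638] [ 3.14132526e+00 -2.41587953e-04  1.16772222e+00]
[366 334] [415 383] (array([ 527.5, -669.1]), array([ 74. , 211.3]), 6.0)
[344 241] [375 289] (array([ 523.4, -410.1]), array([19.3, 84.8]), 4.4)
[135 241] [166 289] (array([ 283.4, -307.4]), array([83.7, 19.3]), 39.6)
[337 154] [380 197] (array([ 549.2, -297.4]), array([34.9, 58.6]), 27.6)
[221 133] [245 165] (array([ 438.9, -223. ]), array([40.9,  7.3]), 28.3)
[207 128] [245 164] (array([ 428.7, -206.6]), array([52.1, 20. ]), 18.4)
[392  96] [449 158] (array([ 638. , -273.6]), array([60.5, 65.2]), 56.0)
[212  78] [236 125] (array([ 445.2, -173.6]), array([50.2, 19.7]), 82.7)
[218  33] [254 107] (array([ 470.7, -148.9]), array([71.9, 35.2]), 63.1)
[378   2] [433  59] (array([ 656. , -169.1]), array([62.8, 63. ]), 75.7)
[106   0] [163  24] (array([400.8, -44.2]), array([26.6, 66.9]), 57.3)
```

View pics/w3.png

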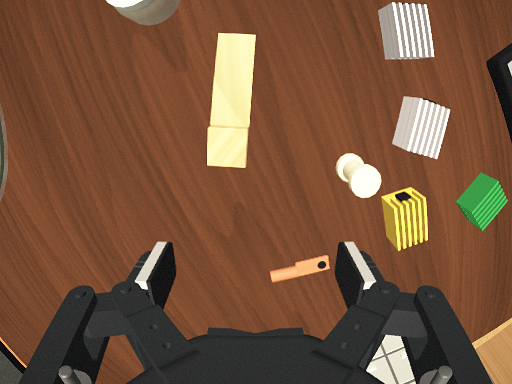

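The wrist view shows silver sinks A at (406,30) and B at (421,127), the wedge with its heel at (227,147), and the standoff at (360,175). Correcting for the visible sides, A is at about (0.667, -0.169) with yaw 76° and B at about (0.648, -0.278) with yaw 56°.

Run:
```python
from h import *
print(shift([.667,-.169,.012],np.radians(76)))
```

```text
(array([15.98, 16.92, 17.75]), array([ 0., -0., -9.]))
```

servo_tool(
  plan=[
    [8.5, 3.4, 3.5, 0, 0, 0, -2],
    [8.5, 6.7, 7, 0, 0, 0, -5],
    [8.5, 10, 10.6, 0, 0, 0, -9],
    [8.5, 13.5, 14, 0, 0, 0, -9],
    [8.5, 16, 16.9, 2, 0, 0, -9],
    [8.5, 16, 16.9, 6, 0, 0, -9],
    [8.5, 16, 16.9, 10, 0, 0, -9],
    [8.5, 16, 16.9, 12, 0, 0, -9],
    [8.5, 16, 16.9, 12, 0, 0, -9],
  ],
)

```text
clock: 7.55
position: [0.6651, -0.1671, 0.0659]
tool_rot: [-3.136, -0.0, 1.328]
force: [-0.8, 0.4, 1.4]
grip_width: 0.0849
finger_force: 0.0
```

Run:
```python
from h import *
s=bot.observe(); print(s["position"],s["tool_rot"])
f=bot.grab_frame("wrist"); im=f["frame"]; cv2.imwrite("pics/w4.png",im)
print(shift([.667,-.169,.012],np.radians(76)))
```

```text
[ 0.66513067 -0.16710607  0.0659497 ] [-3.13627702e+00 -4.14294661e-05  1.32788399e+00]
(array([-0.09,  0.12,  5.63]), array([-0.1, -0. ,  0.1]))
```

View pics/w4.png

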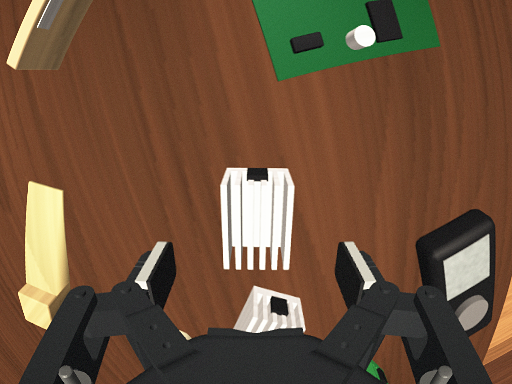

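Run:
```python
from h import *
s=bot.observe(); f=bot.grab_frame("wrist")
print(plane(f,[[222,185],[294,185],[222,268],[290,268],[227,169],[288,169]],.04,s)*1000)
```

```text
[[ 653.43318247 -138.0763753    40.        ]
 [ 695.86157944 -148.53976186   40.        ]
 [ 636.32185915 -195.95368882   40.        ]
 [ 681.83730664 -207.20048178   40.        ]
 [ 659.08262788 -129.12328802   40.        ]
 [ 694.37539031 -137.81743934   40.        ]]
```

The wrist view shows sink A's top at columns 222-294 and rows 185-268. That gives a centre of (0.667, -0.172) and a size of 60 x 44 mm, which matches. Grasping it.

servo_tool(
  plan=[
    [8.5, -0.4, 0.2, 2, 0, 0, 0],
    [8.5, -0.4, 0.2, 4, 0, 0, 0],
    [8.5, -0.4, 0.2, 5.4, 0, 0, 0],
    [8.5, -0.4, 0.2, 5.4, 0, 0, 0],
    [3.5, -0.4, 0.2, 5.4, 0, 0, 0],
    [3.5, -0.4, 0.2, 5.4, 0, 0, 0],
    [3.5, -0.4, 0.2, 5.4, 0, 0, 0],
    [3.5, -0.4, 0.2, 5.4, 0, 0, 0],
    [3.5, -0.4, 0.2, 5.4, 0, 0, 0],
    [3.5, -0.4, 0.2, 5.4, 0, 0, 0],
  ],
  force=40,
)

```text
clock: 8.65
position: [0.6679, -0.1738, 0.0165]
tool_rot: [3.14, -0.0, 1.326]
force: [-1.2, 0.0, 6.2]
grip_width: 0.0431
finger_force: 41.1
```

servo_tool(
  plan=[
    [3.5, 0, 0, -4, 0, 0, 0],
    [3.5, 0, 0, -8, 0, 0, 0],
    [3.5, 0, 0, -12, 0, 0, 0],
    [3.5, 0, 0, -12, 0, 0, 0],
    [3.5, 0, 0, -12, 0, 0, 0],
  ],
)

```text
clock: 9.15
position: [0.6678, -0.1736, 0.1364]
tool_rot: [3.14, -0.0, 1.326]
force: [-0.5, -0.6, -2.7]
grip_width: 0.0433
finger_force: 42.2
```

Run:
```python
from h import *
s=bot.observe(); print(s["position"],s["tool_rot"],s["grip_width"])
print(shift([.6245,.2255,.014],1.62))
```

```text
[ 0.66783723 -0.17357493  0.13643988] [ 3.13982709e+00 -4.54185820e-04  1.32622631e+00] 0.043303364100330366
(array([ 37.66, -13.89,  12.24]), array([  0.1,  -0. , -16.8]))
```

servo_tool(
  plan=[
    [3.5, 4.5, -1.6, 0, 0, 0, -3],
    [3.5, 9, -3.2, 0, 0, 0, -6],
    [3.5, 13.5, -5, 0, 0, 0, -9],
    [3.5, 18, -6.6, 0, 0, 0, -12],
    [3.5, 22.5, -8.3, 0, 0, 0, -15],
    [3.5, 27, -10, 0, 0, 0, -17],
    [3.5, 31.5, -11.6, 0, 0, 0, -17],
    [3.5, 36, -13.3, 0, 0, 0, -17],
    [3.5, 37.7, -13.9, 0, 0, 0, -17],
    [3.5, 37.7, -13.9, 0, 0, 0, -17],
  ],
)

```text
clock: 10.15
position: [0.6223, 0.2296, 0.1337]
tool_rot: [-3.139, -0.001, 1.628]
force: [-0.3, -0.6, -1.3]
grip_width: 0.0433
finger_force: 42.1
```

servo_tool(
  plan=[
    [3.5, 0, 0, 3, 0, 0, 0],
    [3.5, 0, 0, 6, 0, 0, 0],
    [3.5, 0, 0, 9, 0, 0, 0],
    [3.5, 0, 0, 11, 0, 0, 0],
    [3.5, 0, 0, 11.8, 0, 0, 0],
    [3.5, 0, 0, 11.8, 0, 0, 0],
    [5.5, 0, 0, 11.8, 0, 0, 0],
    [5.5, 0, 0, 11.8, 0, 0, 0],
    [5.5, 0, 0, 11.8, 0, 0, 0],
    [5.5, 0, 0, 8, 0, 0, 0],
  ],
)

```text
clock: 11.15
position: [0.6215, 0.2249, 0.052]
tool_rot: [-3.135, 0.002, 1.623]
force: [-0.3, -0.4, 0.6]
grip_width: 0.0552
finger_force: 0.0
```

servo_tool(
  plan=[
    [5.5, 0, 0, -4, 0, 0, 0],
    [5.5, 0, 0, -8, 0, 0, 0],
    [8.5, 0, 0, -8, 0, 0, 0],
    [8.5, 0, 0, -8, 0, 0, 0],
  ],
)

```text
clock: 11.55
position: [0.6243, 0.226, 0.1364]
tool_rot: [3.14, -0.001, 1.623]
force: [-0.3, 0.1, -1.8]
grip_width: 0.0814
finger_force: 0.0
```

Run:
```python
from h import *
s=bot.observe(); print(s["position"],s["tool_rot"],s["grip_width"])
f=bot.grab_frame("wrist"); cv2.imwrite("pics/w5.png",f["frame"])
# position such that B shows between the fingers
print(shift([.648,-.280,.066],np.radians(56)))
```

```text
[0.62432127 0.22596623 0.13637447] [ 3.13993328e+00 -8.89407107e-04  1.62278908e+00] 0.081438650370349
(array([-50.64,  -0.21,   6.91]), array([-0., -0., 37.]))
```

View pics/w5.png

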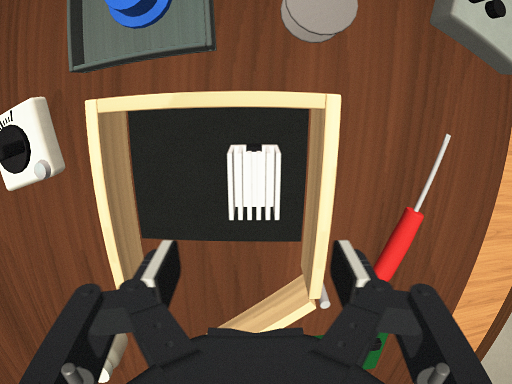

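Sink A stands upright in the bay at (254,182), on the right-hand side and clear of the wall. Going for B.

servo_tool(
  plan=[
    [8.5, -4.5, 0, -2, 0, 0, 4],
    [8.5, -9.5, 0, -2, 0, 0, 8],
    [8.5, -14.5, 0, -2, 0, 0, 12],
    [8.5, -19.5, 0, -2, 0, 0, 16],
    [8.5, -24.5, 0, -2, 0, 0, 20],
    [8.5, -29.5, 0, -2, 0, 0, 24],
    [8.5, -34.5, 0, -2, 0, 0, 28],
    [8.5, -39.5, 0, -2, 0, 0, 32],
    [8.5, -44.5, -0.1, -2, 0, 0, 36],
    [8.5, -49, -0.2, -1, 0, 0, 37],
  ],
)

```text
clock: 12.6
position: [0.647, -0.2664, 0.1449]
tool_rot: [3.142, 0.001, 0.974]
force: [0.9, 0.2, 0.7]
grip_width: 0.085
finger_force: 0.0
```

servo_tool(
  plan=[
    [8.5, -1, 1, 3, 0, 0, 0],
    [8.5, -1, 1, 6, 0, 0, 0],
    [8.5, -1, 1, 8, 0, 0, 0],
    [8.5, -1, 1, 8, 0, 0, 0],
    [8.5, -1, 1, 8, 0, 0, 0],
  ],
)

```text
clock: 13.1
position: [0.6497, -0.2777, 0.065]
tool_rot: [-3.141, 0.001, 0.977]
force: [0.4, -0.5, 0.6]
grip_width: 0.0851
finger_force: 0.0
```

Run:
```python
from h import *
s=bot.observe(); print(s["position"],s["tool_rot"],s["grip_width"])
f=bot.grab_frame("wrist"); im=f["frame"]; cv2.imwrite("pics/w6.png",im)
print(shift([.648,-.280,.066],np.radians(56)))
H,S,V=cv2.split(cv2.cvtColor(im,cv2.COLOR_BGR2HSV))
for b in blobs((S<70)&(V>120),300):
    r=cv2.minAreaRect(b.astype(np.float32)); print(b.min(0),b.max(0),rect(plane(f,b,.04,s)),r)
```

```text
[ 0.64973697 -0.27765007  0.06502781] [-3.14056492e+00  6.69833380e-04  9.76846405e-01] 0.08508700335073381
(array([-0.31, -0.06, -0.  ]), array([ 0.,  0., -0.]))
[135 242] [166 289] (array([ 570.6, -262.4]), array([48. , 10.9]), 28.6) ((149.67300415039062, 263.2127380371094), (14.747997283935547, 51.67827224731445), 22.442750930786133)
[344 241] [375 289] (array([ 694.5, -346.1]), array([48.6, 11.1]), 83.3) ((360.549560546875, 263.3433837890625), (52.04098892211914, 14.892892837524414), 67.7509765625)
[215 169] [289 270] (array([ 649.6, -275.6]), array([70.6, 44.6]), 56.0) ((252.0, 219.5), (101.0, 74.0), 90.0)
[488  98] [511 151] (array([ 838.8, -317.4]), array([41.1, 27.2]), 67.3) ((499.5, 124.5), (53.0, 23.0), 90.0)
[425   9] [499 107] (array([ 829.2, -259.4]), array([49.2, 49. ]), 11.5) ((464.0730285644531, 58.2819709777832), (82.32859802246094, 55.51551055908203), 56.56013107299805)
```

View pics/w6.png

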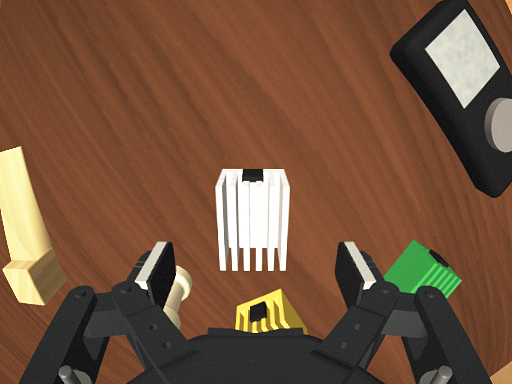

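Sink B is at columns 215-289 and rows 185-270, centred between the fingers. Its centre is about (0.647, -0.280). The standoff at (175,295) is clear of the left finger.

servo_tool(
  plan=[
    [8.5, -0.4, -0.1, 2, 0, 0, 0],
    [8.5, -0.4, -0.1, 4, 0, 0, 0],
    [8.5, -0.4, -0.1, 5, 0, 0, 0],
    [8.5, -0.4, -0.1, 5, 0, 0, 0],
    [3.5, -0.4, -0.1, 5, 0, 0, 0],
    [3.5, -0.4, -0.1, 5, 0, 0, 0],
    [3.5, -0.4, -0.1, 5, 0, 0, 0],
    [3.5, -0.4, -0.1, 5, 0, 0, 0],
    [3.5, -0.4, -0.1, 5, 0, 0, 0],
    [3.5, -0.4, -0.1, 5, 0, 0, 0],
  ],
)

```text
clock: 14.15
position: [0.6474, -0.2805, 0.0163]
tool_rot: [3.141, -0.0, 0.977]
force: [-1.4, 1.0, 6.5]
grip_width: 0.0434
finger_force: 41.6
```

servo_tool(
  plan=[
    [3.5, 0, 0, -4, 0, 0, 0],
    [3.5, 0, 0, -8, 0, 0, 0],
    [3.5, 0, 0, -12, 0, 0, 0],
    [3.5, 0, 0, -12, 0, 0, 0],
    [3.5, 0, 0, -12, 0, 0, 0],
  ],
)

```text
clock: 14.65
position: [0.6473, -0.2802, 0.1362]
tool_rot: [3.14, -0.001, 0.977]
force: [-0.5, 0.4, -2.0]
grip_width: 0.0438
finger_force: 42.2
```

Run:
```python
from h import *
s=bot.observe(); print(s["position"],s["tool_rot"],s["grip_width"])
print(shift([.548,.2215,.017],1.62))
```

```text
[ 0.64730503 -0.28023305  0.13618173] [ 3.14033316e+00 -7.22325215e-04  9.77069293e-01] 0.043774167713706645
(array([ 36.02, -36.32,  11.9 ]), array([  0.1,  -0. , -36.8]))
```

servo_tool(
  plan=[
    [3.5, 3.3, -3.3, 0, 0, 0, -4],
    [3.5, 6.8, -6.8, 0, 0, 0, -8],
    [3.5, 10.3, -10.4, 0, 0, 0, -12],
    [3.5, 13.8, -13.9, 0, 0, 0, -16],
    [3.5, 17.3, -17.4, 0, 0, 0, -20],
    [3.5, 20.8, -21, 0, 0, 0, -24],
    [3.5, 24.3, -24.5, 0, 0, 0, -28],
    [3.5, 27.8, -28, 0, 0, 0, -32],
    [3.5, 31.3, -31.6, 0, 0, 0, -36.8],
    [3.5, 34, -34.3, 0, 0, 0, -36.8],
  ],
)

```text
clock: 15.65
position: [0.5512, 0.1964, 0.1341]
tool_rot: [-3.139, -0.0, 1.624]
force: [0.3, 0.1, -1.4]
grip_width: 0.0431
finger_force: 42.2
```

Run:
```python
from h import *
# commanded pose of last row in world, to go on from
R=Ro.from_euler("xyz",[3.14033,-.0007,.977]); p=np.array([.6473,-.2802,.1362])+R.apply([.34,-.343,0])
print(p, bot.observe()["position"], shift([.548,.2215,.017],1.62))
```

```text
[0.55324813 0.19351216 0.13600491] [0.55115122 0.19643347 0.13412895] (array([ 2.52, -0.16, 11.71]), array([-0.1, -0. ,  0.3]))
```

servo_tool(
  plan=[
    [3.5, 2.8, -0.4, 2, 0, 0, 0],
    [3.5, 2.8, -0.4, 5, 0, 0, 0],
    [3.5, 2.8, -0.4, 8, 0, 0, 0],
    [3.5, 2.8, -0.4, 11, 0, 0, 0],
    [3.5, 2.8, -0.4, 11.8, 0, 0, 0],
    [3.5, 2.8, -0.4, 11.8, 0, 0, 0],
    [5.3, 2.8, -0.4, 11.8, 0, 0, 0],
    [5.3, 2.8, -0.4, 11.8, 0, 0, 0],
    [5.3, 2.8, -0.4, 11.8, 0, 0, 0],
    [5.3, 2.8, -0.4, 8, 0, 0, 0],
  ],
)

```text
clock: 16.65
position: [0.5455, 0.2204, 0.0526]
tool_rot: [-3.136, 0.002, 1.619]
force: [0.4, 0.6, 0.7]
grip_width: 0.0532
finger_force: 0.0
```

servo_tool(
  plan=[
    [5.3, 0, 0, -4, 0, 0, 0],
    [5.3, -3, 0, -8, 0, 0, 0],
    [3, -6, 0, -12, 0, 0, 0],
    [0, -6, 0, -12, 0, 0, 0],
    [0, -6, 0, -12, 0, 0, 0],
  ],
)

```text
clock: 17.15
position: [0.5509, 0.161, 0.1765]
tool_rot: [3.14, -0.001, 1.618]
force: [-1.0, -0.1, -0.3]
grip_width: 0.0097
finger_force: 0.0
```

Run:
```python
from h import *
s=bot.observe(); print(s["position"],s["tool_rot"],s["grip_width"])
f=bot.grab_frame("wrist"); g=bot.grab_frame("top"); cv2.imwrite("pics/top7.png",g["frame"])
cv2.imwrite("pics/w7.png",np.vstack([cv2.resize(f["frame"],(400,300)),cv2.resize(g["frame"][120:290,60:287],(400,300))]))
```

```text
[0.55093363 0.16097551 0.17646146] [ 3.13981762e+00 -1.11613537e-03  1.61817305e+00] 0.009710002691671452
```

View pics/w7.png

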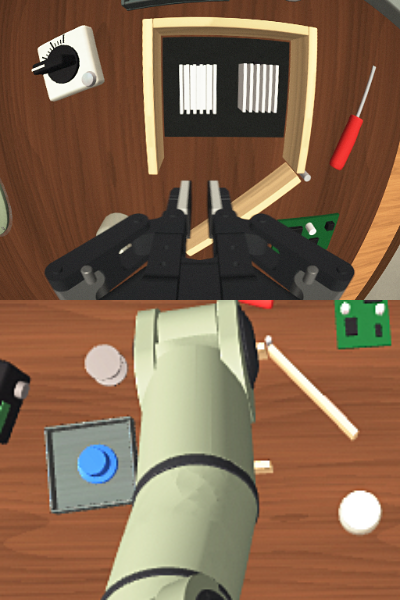

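Both sinks stand in the bay, with the knob in the tray and the gate still open. Next I push the gate shut with closed fingers.

servo_tool(
  plan=[
    [0, -5, 1, 0, 0, 0, 0],
    [0, -10, 2, 0, 0, 0, 0],
    [0, -15, 3, 0, 0, 0, 0],
    [0, -19.3, 4, 0, 0, 0, 0],
    [0, -19.3, 4, 3, 0, 0, 0],
    [0, -19.3, 4, 7, 0, 0, 0],
    [0, -19.3, 4, 11, 0, 0, 0],
    [0, -19.3, 4, 14.5, 0, 0, 0],
    [0, -19.3, 4, 14.5, 0, 0, 0],
    [0, -19.3, 4, 14.5, 0, 0, 0],
  ],
)

```text
clock: 18.25
position: [0.5995, -0.0294, 0.0302]
tool_rot: [-3.14, 0.0, 1.62]
force: [0.6, 0.1, 0.2]
grip_width: -0.0003
finger_force: 0.0
```

servo_tool(
  plan=[
    [0, 1.5, -0.9, 0, 0, 0, 0],
    [0, 3, -1.8, 0, 0, 0, 0],
    [0, 4.5, -2.7, 0, 0, 0, 0],
    [0, 6, -3.6, 0, 0, 0, 0],
    [0, 7.5, -4.5, 0, 0, 0, 0],
    [0, 9, -5.3, 0, 0, 0, 0],
    [0, 10, -6, 0, 0, 0, 0],
    [0, 10.8, -6.2, 0, 0, 0, 0],
    [0, 10.8, -6.2, 0, 0, 0, 0],
  ],
)

```text
clock: 19.15
position: [0.5324, 0.0766, 0.0305]
tool_rot: [3.142, -0.0, 1.621]
force: [0.6, 0.1, -0.7]
grip_width: 0.0002
finger_force: 0.0
```

servo_tool(
  plan=[
    [0, 0.5, 0, 0, 0, 0, 0],
    [0, 1, 0, 0, 0, 0, 0],
    [0, 1.3, 0, 0, 0, 0, 0],
    [0, 1.3, 0, 0, 0, 0, 0],
  ],
)

```text
clock: 19.55
position: [0.5321, 0.0886, 0.0303]
tool_rot: [3.142, -0.0, 1.619]
force: [0.4, 0.1, 0.4]
grip_width: 0.0001
finger_force: 0.0
```

Run:
```python
from h import *
s=bot.observe(); print(s["position"],s["force"],s["moment"])
f=bot.grab_frame("wrist"); g=bot.grab_frame("scene")
cv2.imwrite("pics/w8.png",np.vstack([cv2.resize(f["frame"],(400,300)),cv2.resize(g["frame"][100:285,100:420],(400,300))]))
```

```text
[0.53213526 0.08858556 0.03033313] [0.35468594 0.12550847 0.39315911] [ 0.02817402 -0.00900298  0.03644156]
```

View pics/w8.png

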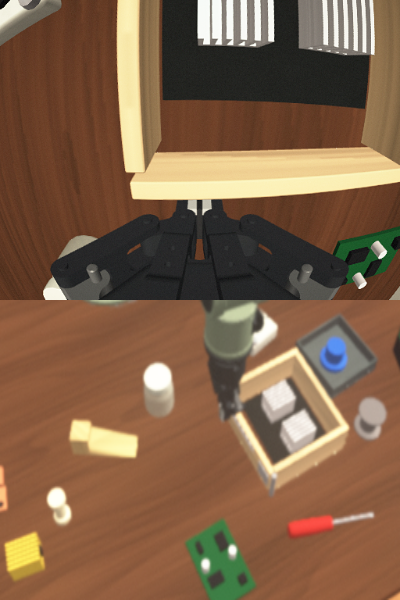

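The gate is almost in line with the bay. I'll push it to the stop.

servo_tool(
  plan=[
    [0, 0.4, 0, 0, 0, 0, 0],
    [0, 0.8, 0, 0, 0, 0, 0],
    [0, 0.8, 0, 0, 0, 0, 0],
  ],
)

```text
clock: 19.95
position: [0.5318, 0.0936, 0.0304]
tool_rot: [3.141, 0.003, 1.617]
force: [0.8, -17.4, 1.0]
grip_width: 0.0001
finger_force: 8.5
```

servo_tool(
  plan=[
    [0, 0.3, 0, 0, 0, 0, 0],
    [0, 0.6, 0, 0, 0, 0, 0],
    [0, 0.6, 0, 0, 0, 0, 0],
  ],
)

```text
clock: 20.25
position: [0.5318, 0.094, 0.0305]
tool_rot: [3.141, 0.009, 1.612]
force: [1.6, -48.8, 5.1]
grip_width: -0.0001
finger_force: 24.2
```

The gate is against its stop: the force rose sharply at y≈0.0935. Retracting and going to the wedge.

servo_tool(
  plan=[
    [0, -2, 0, 0, 0, 0, 0],
    [0, -5, 0, -2, 0, 0, 0],
    [0, -5, 0, -7, 0, 0, 0],
    [0, -5, 0, -12, 0, 0, 0],
    [0, -5, 0, -12, 0, 0, 0],
    [0, -5, 0, -12, 0, 0, 0],
  ],
)

```text
clock: 20.85
position: [0.5342, 0.0529, 0.1513]
tool_rot: [3.14, -0.001, 1.62]
force: [-0.1, 0.1, -0.2]
grip_width: 0.0001
finger_force: 0.0
```

Run:
```python
from h import *
print(bot.observe()["position"],shift([.434,-.205,.15],1.06))
```

```text
[0.53423777 0.05286218 0.15132483] (array([-25.27, -11.27,   0.09]), array([ 0.1, -0.1, 32.1]))
```

servo_tool(
  plan=[
    [8.5, -4.2, -1.9, 0, 0, 0, 6],
    [8.5, -8.4, -3.8, 0, 0, 0, 12],
    [8.5, -12.6, -5.6, 0, 0, 0, 18],
    [8.5, -16.8, -7.5, 0, 0, 0, 24],
    [8.5, -21, -9.4, 0, 0, 0, 30],
    [8.5, -25.3, -11.3, 0, 0, 0, 32],
    [8.5, -25.3, -11.3, 3, 0, 0, 32],
    [8.5, -25.3, -11.3, 6, 0, 0, 32],
    [8.5, -25.3, -11.3, 6, 0, 0, 32],
    [8.5, -25.3, -11.3, 6, 0, 0, 32],
  ],
)

```text
clock: 21.85
position: [0.4325, -0.2058, 0.0901]
tool_rot: [-3.139, 0.001, 1.06]
force: [0.2, 0.4, -0.1]
grip_width: 0.0849
finger_force: 0.0
```

Run:
```python
from h import *
s=bot.observe(); print(s["position"],s["tool_rot"])
f=bot.grab_frame("wrist"); im=f["frame"]; cv2.imwrite("pics/w9.png",im)
```

```text
[ 0.43252228 -0.2058453   0.09012106] [-3.13943316e+00  8.66876541e-04  1.06036802e+00]
```

View pics/w9.png

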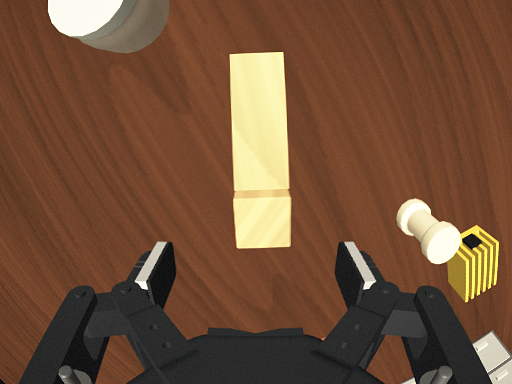

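The wedge lies straight ahead of the fingers: block top at (234-291, 195-247), tip edge at (230-283, 53). The jar is at the upper left.

Run:
```python
from h import *
s=bot.observe(); f=bot.grab_frame("wrist")
P=plane(f,[[234,197],[291,195],[237,248],[290,247]],.045,s); print(P*1000)
T=plane(f,[[230,54],[283,53]],.004,s); print(T*1000)
c=P.mean(0); d=T.mean(0)-c; print(c,np.hypot(*d[:2]),np.degrees(np.arctan2(d[1],d[0])))
c=T.mean(0)[:2]-.12*d[:2]/np.hypot(*d[:2]); print(c)
print(shift([c[0],c[1],.016],np.arctan2(d[1],d[0])))
```

```text
[[ 426.82989527 -189.15141504   45.        ]
 [ 461.21000918 -206.72547241   45.        ]
 [ 408.33621531 -224.49826977   45.        ]
 [ 442.46626675 -242.79849821   45.        ]]
[[ 470.97278031 -100.75880584    4.        ]
 [ 506.16619792 -119.42630354    4.        ]]
[ 0.4347106  -0.21579341  0.045     ] 0.11863158065755045 62.999305140115545
[ 0.43408933 -0.21701268]
(array([-0.94,  0.59,  7.52]), array([ 0. ,  0. , -2.2]))
```

Block 38 x 40 mm and length 119 mm match. Grasping the block and lifting.

servo_tool(
  plan=[
    [8.5, -0.9, 0.6, 2, 0, 0, -2],
    [8.5, -0.9, 0.6, 5, 0, 0, -2],
    [8.5, -0.9, 0.6, 7.3, 0, 0, -2],
    [8.5, -0.9, 0.6, 7.3, 0, 0, -2],
    [3, -0.9, 0.6, 7.3, 0, 0, -2],
    [3, -0.9, 0.6, 7.3, 0, 0, -2],
    [3, -0.9, 0.6, 7.3, 0, 0, -2],
    [3, -0.9, 0.6, 7.3, 0, 0, -2],
    [3, -0.9, 0.6, 7.3, 0, 0, -2],
    [3, -0.9, 0.6, 7.3, 0, 0, -2],
  ],
  force=60,
)

```text
clock: 22.95
position: [0.4347, -0.2167, 0.0187]
tool_rot: [3.14, -0.001, 1.096]
force: [-1.8, 2.3, 18.0]
grip_width: 0.0389
finger_force: 58.4
```

servo_tool(
  plan=[
    [3, 0, 0, -3, 0, 0, 0],
    [3, 0, 0, -5, 0, 0, 0],
    [3, 0, 0, -5, 0, 0, 0],
    [3, 0, 0, -5, 0, 0, 0],
  ],
)

```text
clock: 23.35
position: [0.4344, -0.2164, 0.0677]
tool_rot: [3.14, -0.0, 1.096]
force: [0.6, -0.2, -2.5]
grip_width: 0.0392
finger_force: 62.5
```

Run:
```python
from h import *
s=bot.observe();print(s["position"],s["tool_rot"],s["grip_width"])
print(shift([.579,-.025,.018],1.62))
```

```text
[ 0.43440675 -0.21637662  0.06771917] [ 3.14048700e+00 -3.94924719e-04  1.09624779e+00] 0.03915400914590538
(array([23.63,  4.11,  4.99]), array([  0.1,  -0. , -30. ]))
```

servo_tool(
  plan=[
    [3, 3.6, 0.8, 0, 0, 0, -5],
    [3, 7.2, 1.6, 0, 0, 0, -10],
    [3, 10.9, 2.5, 0, 0, 0, -15],
    [3, 14.5, 3.3, 0, 0, 0, -20],
    [3, 18.2, 4.1, 0, 0, 0, -25],
    [3, 21.9, 5, 0, 0, 0, -30],
    [3, 21.9, 5, 1.5, 0, 0, -30],
    [3, 21.9, 5, 3, 0, 0, -30],
    [3, 21.9, 5, 4, 0, 0, -30],
    [3, 21.9, 5, 4, 0, 0, -30],
  ],
)

```text
clock: 24.35
position: [0.5771, -0.0458, 0.0256]
tool_rot: [-3.138, 0.0, 1.617]
force: [0.4, -0.1, -1.4]
grip_width: 0.0387
finger_force: 62.5
```

Run:
```python
from h import *
s=bot.observe();print(s["position"],s["tool_rot"],s["force"])
f=bot.grab_frame("wrist"); cv2.imwrite("pics/w10.png",f["frame"])
```

```text
[ 0.57707275 -0.04578306  0.02556747] [-3.13842580e+00  1.56883929e-04  1.61732865e+00] [ 0.40153844 -0.0974336  -1.43126882]
```

View pics/w10.png

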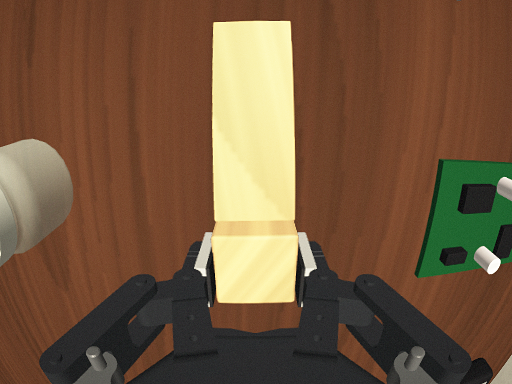

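The wedge is held straight, with its tip edge at (213-292, 22), the jar clear on the left and the board clear on the right. Lowering it to the desk and sliding forward.

servo_tool(
  plan=[
    [3, 0, 0, 0.4, 0, 0, 0],
    [3, 0, 0, 0.7, 0, 0, 0],
    [3, 0, 0, 0.7, 0, 0, 0],
    [3, 1, 0, 0.7, 0, 0, 0],
    [3, 2, 0, 0.7, 0, 0, 0],
    [3, 3, 0, 0.7, 0, 0, 0],
    [3, 4, 0, 0.7, 0, 0, 0],
    [3, 4.8, 0, 0.7, 0, 0, 0],
    [3, 4.8, 0, 0.7, 0, 0, 0],
    [3, 4.8, 0, 0.7, 0, 0, 0],
  ],
)

```text
clock: 25.4
position: [0.5764, 0.0031, 0.0204]
tool_rot: [3.142, 0.0, 1.619]
force: [-0.7, 0.0, -1.8]
grip_width: 0.0388
finger_force: 62.4
```

servo_tool(
  plan=[
    [3, 0.3, 0, 0, 0, 0, 0],
    [3, 0.6, 0, 0, 0, 0, 0],
    [3, 0.6, 0, 0, 0, 0, 0],
  ],
)

```text
clock: 25.7
position: [0.576, 0.0092, 0.0203]
tool_rot: [-3.141, 0.0, 1.619]
force: [0.9, -0.1, -5.3]
grip_width: 0.0389
finger_force: 62.1
```

servo_tool(
  plan=[
    [3, 0, 0, 0.2, 0, 0, 0],
    [3, 0.3, 0, 0.2, 0, 0, 0],
    [3, 0.6, 0, 0.2, 0, 0, 0],
    [3, 0.6, 0, 0.2, 0, 0, 0],
  ],
)

```text
clock: 26.1
position: [0.5763, 0.0132, 0.0188]
tool_rot: [3.14, 0.002, 1.618]
force: [0.1, -9.6, 4.5]
grip_width: 0.039
finger_force: 63.3
```

servo_tool(
  plan=[
    [3, 0.1, 0, 0, 0, 0, 0],
    [3, 0.2, 0, 0, 0, 0, 0],
    [3, 0.2, 0, 0, 0, 0, 0],
    [3, 0.2, 0, 0, 0, 0, 0],
  ],
)

```text
clock: 26.5
position: [0.5762, 0.0133, 0.0189]
tool_rot: [3.14, 0.004, 1.616]
force: [0.2, -19.0, 4.7]
grip_width: 0.0392
finger_force: 63.3
```

It's jammed with about 19 N. Releasing, then one tap on the heel from behind to check.

servo_tool(
  plan=[
    [6, 0, 0, 0, 0, 0, 0],
    [6.5, 0, 0, 0, 0, 0, 0],
    [6.5, 0, 0, 0, 0, 0, 0],
    [6.5, 0, 0, -4, 0, 0, 0],
    [6.5, 0, 0, -8, 0, 0, 0],
    [3, -4, 0, -9, 0, 0, 0],
    [0, -6.2, 0, -9, 0, 0, 0],
    [0, -6.2, 0, -9, 0, 0, 0],
    [0, -6.2, 0, -9, 0, 0, 0],
    [0, -6.2, 0, -9, 0, 0, 0],
  ],
)

```text
clock: 27.5
position: [0.5786, -0.0436, 0.1081]
tool_rot: [-3.141, -0.001, 1.62]
force: [-0.5, 0.3, -0.5]
grip_width: 0.0002
finger_force: 0.0
```

Run:
```python
from h import *
s=bot.observe();print(s["position"],s["tool_rot"],s["grip_width"])
f=bot.grab_frame("wrist"); g=bot.grab_frame("scene"); cv2.imwrite("pics/w11.png",np.vstack([cv2.resize(f["frame"],(400,300)),cv2.resize(g["frame"][100:285,100:420],(400,300))]))
```

```text
[ 0.57859752 -0.04364356  0.10810219] [-3.14114574e+00 -5.99999004e-04  1.62036643e+00] 0.00019168931533311779
```

View pics/w11.png

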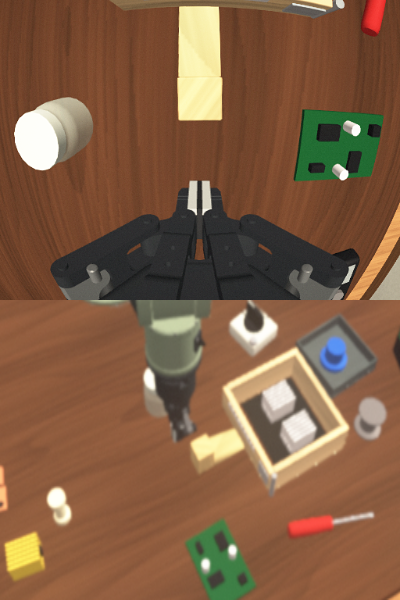

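The wedge sits straight under the shut gate. Now I tap the heel.

servo_tool(
  plan=[
    [0, 0, -0.2, 4, 0, 0, 0],
    [0, 0, -0.2, 8, 0, 0, 0],
    [0, 0, -0.2, 8.7, 0, 0, 0],
    [0, 0, -0.2, 8.7, 0, 0, 0],
    [0, 1, -0.2, 8.7, 0, 0, 0],
    [0, 1.8, -0.2, 8.7, 0, 0, 0],
    [0, 2.4, -0.2, 8.7, 0, 0, 0],
    [0, 2.4, -0.2, 8.7, 0, 0, 0],
    [0, 2.4, -0.2, 8.7, 0, 0, 0],
  ],
)

```text
clock: 28.5
position: [0.5757, -0.0207, 0.0219]
tool_rot: [3.141, 0.0, 1.62]
force: [0.5, -0.0, 0.2]
grip_width: -0.0001
finger_force: 0.0
```

servo_tool(
  plan=[
    [0, 0.2, 0, 0, 0, 0, 0],
    [0, 0.3, 0, 0, 0, 0, 0],
    [0, 0.3, 0, 0, 0, 0, 0],
  ],
)

```text
clock: 28.8
position: [0.5754, -0.0182, 0.0214]
tool_rot: [3.142, 0.0, 1.619]
force: [0.9, -0.7, 1.6]
grip_width: 0.0003
finger_force: 0.7
```

servo_tool(
  plan=[
    [0, 0.15, 0, 0, 0, 0, 0],
    [0, 0.3, 0, 0, 0, 0, 0],
    [0, 0.3, 0, 0, 0, 0, 0],
    [0, 0.3, 0, 0, 0, 0, 0],
  ],
)

```text
clock: 29.2
position: [0.5753, -0.018, 0.0216]
tool_rot: [3.141, 0.003, 1.617]
force: [-0.3, -14.9, 1.2]
grip_width: 0.0002
finger_force: 7.9
```

It resists 15 N without moving, so it's jammed. Retracting and going over the timer.

servo_tool(
  plan=[
    [0, -2, 0, 0, 0, 0, 0],
    [0, -3, 0, -4, 0, 0, 0],
    [0, -3, 0, -9, 0, 0, 0],
    [0, -3, 0, -14, 0, 0, 0],
    [0, -3, 0, -16, 0, 0, 0],
    [0, -3, 0, -16, 0, 0, 0],
    [0, -3, 0, -16, 0, 0, 0],
  ],
)

```text
clock: 29.9
position: [0.5765, -0.0447, 0.1812]
tool_rot: [3.141, -0.0, 1.619]
force: [-1.1, -0.2, -0.1]
grip_width: 0.0005
finger_force: 0.0
```

Run:
```python
from h import *
s=bot.observe();print(s["position"],s["tool_rot"],s["qpos"])
print(shift([.363,.20,.18],1.62))
```

```text
[ 0.57654313 -0.04465499  0.18123607] [ 3.14144985e+00 -3.39678803e-04  1.61940866e+00] [-0.34057778  0.54860278  0.45266325  1.79357715 -0.30387807  0.86855423
  0.30121187]
(array([ 25.47, -20.14,   0.13]), array([ 0., -0., -0.]))
```

servo_tool(
  plan=[
    [3, 3.5, -2.7, 0, 0, 0, 0],
    [3, 7, -5.5, 0, 0, 0, 0],
    [3, 10.5, -8.3, 0, 0, 0, 0],
    [3, 14, -11, 0, 0, 0, 0],
    [3, 17.5, -13.8, 0, 0, 0, 0],
    [3, 21, -16.6, 0, 0, 0, 0],
    [3, 25.5, -20.1, 0, 0, 0, 0],
    [3, 25.5, -20.1, 0, 0, 0, 0],
    [3, 25.5, -20.1, 0, 0, 0, 0],
    [3, 25.5, -20.1, 0, 0, 0, 0],
  ],
)

```text
clock: 30.9
position: [0.3638, 0.1993, 0.1809]
tool_rot: [-3.141, 0.001, 1.619]
force: [0.4, -1.0, 0.4]
grip_width: 0.0302
finger_force: 0.0
```

Run:
```python
from h import *
s=bot.observe();print(s["position"],s["tool_rot"],s["qpos"])
f=bot.grab_frame("wrist"); cv2.imwrite("pics/w12raw.png",f["frame"])
g=bot.grab_frame("top"); cv2.imwrite("pics/top12.png",g["frame"])
a=f["frame"][100:300,150:350]; cv2.imwrite("pics/w12.png",np.hstack([f["frame"],cv2.resize(g["frame"][100:292,130:274],(288,384))]))
```

```text
[0.36384357 0.19927529 0.18091631] [-3.14107320e+00  1.03907077e-03  1.61864557e+00] [-1.03012069  0.29531     0.4679816   2.19243259 -0.2053539   0.69546224
 -0.37316792]
```

View pics/w12.png

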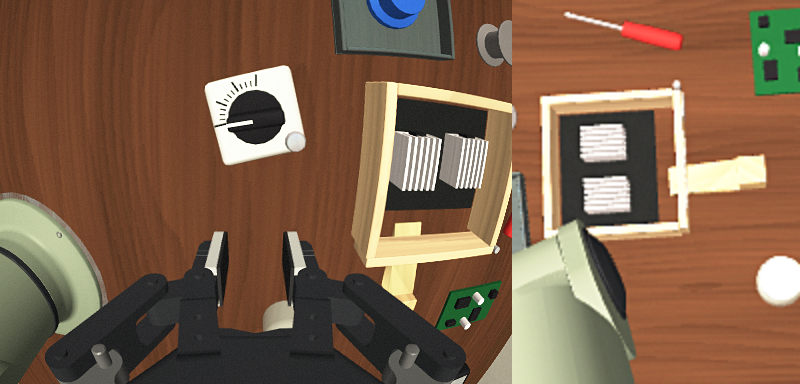

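The wrist view shows the timer at (255,117) with its pointer line (225→252, row 124) near the zero tick at the left (218,125). The 60-minute tick is at the top (256,79). The top view confirms the gate is shut and the wedge is under it.

Run:
```python
from h import *
s=bot.observe(); f=bot.grab_frame("wrist"); im=f["frame"]; cv2.imwrite("pics/w13.png",cv2.resize(im[55:175,195:315],(600,600),interpolation=cv2.INTER_CUBIC))
H,S,V=cv2.split(cv2.cvtColor(im,cv2.COLOR_BGR2HSV))
for b in blobs((S<40)&(V>150),800):
    if 180<b.mean(0)[0]<330: print(b.min(0),b.max(0),rect(plane(f,b,.03,s)))
print(plane(f,[[225,125],[252,123]],.073,s)[:,:2]*1000)
```

```text
[204  65] [304 164] (array([362.3, 255.4]), array([85.6, 86.3]), 15.8)
[[337.09928363 250.05537323]
 [359.79355029 252.65997094]]
```

View pics/w13.png

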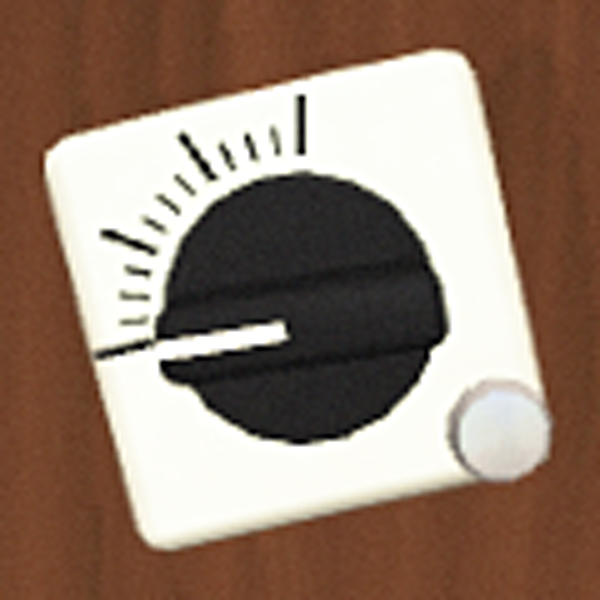

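The crop shows the pointer about 3° past the zero tick, so the timer reads about 0.05 rad. The bar yaw is about 186.5° and the axis is at about (0.3625, 0.254). Aligning and descending.

Run:
```python
from h import *
print(shift([.3625,.254,.047],np.radians(186.5)))
```

```text
(array([ 5.52,  0.08, 13.41]), array([ -0. ,   0. , -93.9]))
```

servo_tool(
  plan=[
    [4, 1, 0, 0, 0, 0, -8],
    [4, 2, 0, 0, 0, 0, -16],
    [4, 3, 0, 0, 0, 0, -24],
    [4, 4, 0, 0, 0, 0, -32],
    [4, 5, 0, 0, 0, 0, -40],
    [4, 5.5, 0, 0, 0, 0, -48],
    [4, 5.5, 0, 0, 0, 0, -56],
    [4, 5.5, 0, 0, 0, 0, -64],
    [4, 5.5, 0, 0, 0, 0, -72],
    [4, 5.5, 0, 0, 0, 0, -80],
  ],
)

```text
clock: 32.05
position: [0.3616, 0.2541, 0.1812]
tool_rot: [-3.141, -0.0, 3.019]
force: [-0.3, -0.4, -0.4]
grip_width: 0.0397
finger_force: 0.0
```

servo_tool(
  plan=[
    [4, 0, 0, 0, 0, 0, -7],
    [4, 0, 0, 0, 0, 0, -14],
    [4, 0, 0, 4, 0, 0, -14],
    [4, 0, 0, 6, 0, 0, -14],
    [4, 0, 0, 6, 0, 0, -14],
    [4, 0, 0, 6, 0, 0, -14],
    [4, 0, 0, 6, 0, 0, -14],
  ],
)

```text
clock: 32.75
position: [0.3616, 0.2551, 0.1224]
tool_rot: [3.141, 0.001, -3.024]
force: [0.4, -0.0, -0.7]
grip_width: 0.0397
finger_force: 0.0
```

Run:
```python
from h import *
s=bot.observe();print(s["position"],s["tool_rot"],s["qpos"],s["force"])
print(shift([.3625,.254,.047],np.radians(186.5)))
f=bot.grab_frame("wrist"); cv2.imwrite("pics/w14.png",f["frame"])
```

```text
[0.36162176 0.25509256 0.12240239] [ 3.14085978e+00  1.14481044e-03 -3.02415481e+00] [-0.7854805   0.41410158  0.04651278  2.16475709 -0.03496975  0.56205079
  0.97490873] [ 0.36313207 -0.03222816 -0.69161569]
(array([-0.07, -0.12,  7.54]), array([0. , 0.1, 0.2]))
```

View pics/w14.png

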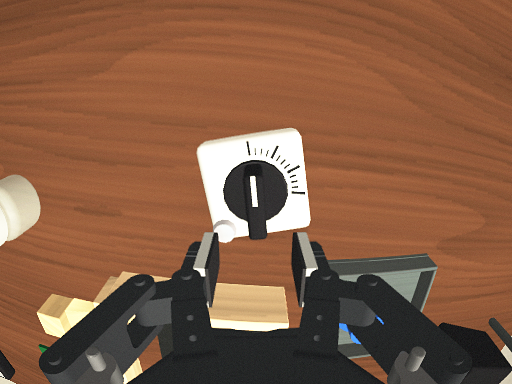

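The bar (256,200) is centred between the fingers and aligned. I have already viewed more pictures than the limit of 14, so from here I'll use numeric readings only.

servo_tool(
  plan=[
    [4, -0.1, -0.1, 3, 0, 0, 0],
    [4, -0.1, -0.1, 6, 0, 0, 0],
    [4, -0.1, -0.1, 7.5, 0, 0, 0],
    [4, -0.1, -0.1, 7.5, 0, 0, 0],
    [0.5, -0.1, -0.1, 7.5, 0, 0, 0],
    [0.5, -0.1, -0.1, 7.5, 0, 0, 0],
    [0.5, -0.1, -0.1, 7.5, 0, 0, 0],
    [0.5, -0.1, -0.1, 7.5, 0, 0, 0],
    [0.5, -0.1, -0.1, 7.5, 0, 0, 0],
    [0.5, -0.1, -0.1, 7.5, 0, 0, 0],
  ],
  force=30,
)

```text
clock: 33.8
position: [0.363, 0.2553, 0.0477]
tool_rot: [3.139, 0.003, -3.023]
force: [0.1, 4.6, 11.6]
grip_width: 0.0136
finger_force: 34.7
```

Gripped on the bar. I'm checking the angle scale from the saved picture's tick and pointer pixels.

Run:
```python
from h import *
f=bot.grab_frame("wrist"); p=dict(position=np.array([.36384357,.19927529,.18091631]),tool_rot=np.array([-3.1410732,.00103907,1.61864557]))
px=lambda q: np.array(q)/5.+[195-.4,55-.4]
def ang(q,z):
    P=plane(f,px(q),z,p)[:,:2]; d=P[0]-P[1]; return np.degrees(np.arctan2(d[1],d[0]))%360, P*1000
for n,q,z in [("t0",[[97,355],[155,342]],.03),("t20",[[103,233],[155,252]],.03),("t40",[[181,134],[213,178]],.03),("t60",[[302,95],[302,155]],.03),("ptr",[[157,352],[287,330]],.073)]: print(n,*ang(q,z))
c=np.array([362.4,255.2])
for q in ([97,355],[103,233],[181,134],[302,95]):
    d=plane(f,px([q]),.03,p)[0,:2]*1000-c; print(np.degrees(np.arctan2(d[1],d[0]))%360)
s=bot.observe(); print(s["tool_rot"],s["moment"])
```

```text
t0 194.5547678622349 [[320.7256929  243.62128071]
 [332.23376339 246.60920907]]
t20 161.4388939629918 [[321.26806624 268.00431755]
 [331.64657488 264.51940485]]
t40 127.82537633523624 [[335.83138679 287.98069478]
 [342.40738214 279.51072139]]
t60 92.80891152121418 [[358.8377126  296.58747745]
 [359.41751509 284.77022491]]
ptr 192.095737326719 [[336.71926198 250.04540991]
 [358.4541344  254.7032715 ]]
195.5273310515001
162.70870254738782
129.02461914153656
94.91941648410636
[ 3.13953533e+00  2.54057691e-03 -3.02310608e+00] [7.18944603e-01 9.30309876e-02 5.12367058e-04]
```

The ticks agree: 0 is at yaw 196° and 20 minutes at yaw 162°. I'm winding clockwise to yaw 83°, about 1.98 rad.

servo_tool(
  plan=[
    [0.5, 0, 0, 0, 0, 0, 6],
    [0.5, 0, 0, 0, 0, 0, 13],
    [0.5, 0, 0, 0, 0, 0, 20],
    [0.5, 0, 0, 0, 0, 0, 27],
    [0.5, 0, 0, 0, 0, 0, 34],
    [0.5, 0, 0, 0, 0, 0, 41],
    [0.5, 0, 0, 0, 0, 0, 48],
    [0.5, 0, 0, 0, 0, 0, 54],
    [0.5, 0, 0, 0, 0, 0, 60],
    [0.5, 0, 0, 0, 0, 0, 60],
  ],
)

```text
clock: 34.85
position: [0.3623, 0.2541, 0.0477]
tool_rot: [3.14, -0.001, 2.208]
force: [-2.3, -5.0, 23.1]
grip_width: 0.0133
finger_force: 36.4
```

servo_tool(
  plan=[
    [0.5, 0, 0, 0, 0, 0, 7],
    [0.5, 0, 0, 0, 0, 0, 14],
    [0.5, 0, 0, 0, 0, 0, 21],
    [0.5, 0, 0, 0, 0, 0, 28],
    [0.5, 0, 0, 0, 0, 0, 35],
    [0.5, 0, 0, 0, 0, 0, 41],
    [0.5, 0, 0, 0, 0, 0, 45],
    [0.5, 0, 0, 0, 0, 0, 45],
    [0.5, 0, 0, 0, 0, 0, 45],
  ],
)

```text
clock: 35.75
position: [0.3613, 0.2539, 0.0476]
tool_rot: [-3.14, -0.001, 1.427]
force: [-8.2, -6.5, 30.1]
grip_width: 0.0136
finger_force: 37.5
```

Run:
```python
from h import *
s=bot.observe();print(s["position"],s["tool_rot"],np.degrees(s["tool_rot"][2]),s["qpos"],s["force"],s["moment"],s["grip_width"])
```

```text
[0.36131309 0.25389146 0.04758338] [-3.13994337e+00 -1.03967593e-03  1.42661744e+00] 81.739158340439 [-1.10532173  0.63654973  0.4797831   2.21906664 -0.707929    0.43873929
 -0.19389544] [-8.21222079 -6.51997004 30.11169063] [-1.47011693  1.95547495 -0.02812526] 0.013608021624777023
```

The yaw is 81.7°, so the timer is at about 2.0 rad, past the mark. Turning back to yaw 162°.

servo_tool(
  plan=[
    [0.5, 0, 0, -0.1, 0, 0, 0],
    [0.5, 0, 0, -0.2, 0, 0, -6],
    [0.5, 0, 0, -0.2, 0, 0, -13],
    [0.5, 0, 0, -0.2, 0, 0, -20],
    [0.5, 0, 0, -0.2, 0, 0, -27],
    [0.5, 0, 0, -0.2, 0, 0, -34],
    [0.5, 0, 0, -0.2, 0, 0, -41],
    [0.5, 0, 0, -0.2, 0, 0, -47],
    [0.5, 0, 0, -0.2, 0, 0, -50],
    [0.5, 0, 0, -0.2, 0, 0, -50],
  ],
)

```text
clock: 36.75
position: [0.3623, 0.2541, 0.0483]
tool_rot: [3.141, 0.0, 2.302]
force: [6.0, 2.1, -32.3]
grip_width: 0.0134
finger_force: 31.1
```

servo_tool(
  plan=[
    [0.5, 0, 0, 0, 0, 0, -7],
    [0.5, 0, 0, 0, 0, 0, -14],
    [0.5, 0, 0, 0, 0, 0, -21],
    [0.5, 0, 0, 0, 0, 0, -27],
    [0.5, 0, 0, 0, 0, 0, -30],
    [0.5, 0, 0, 0, 0, 0, -30],
    [0.5, 0, 0, 0, 0, 0, -30],
  ],
)

```text
clock: 37.45
position: [0.3627, 0.2546, 0.0483]
tool_rot: [3.14, 0.001, 2.824]
force: [9.1, 6.1, -35.0]
grip_width: 0.0132
finger_force: 30.7
```

Run:
```python
from h import *
s=bot.observe();print(s["position"],np.degrees(s["tool_rot"]),s["force"],s["grip_width"])
```

```text
[0.36268459 0.25464826 0.04831493] [1.79925543e+02 5.40862764e-02 1.61784558e+02] [  9.08349442   6.1053294  -35.02974968] 0.013242889395337135
```

servo_tool(
  plan=[
    [0.5, 0, 0, 0.15, 0, 0, 0],
    [2, 0, 0, 0.15, 0, 0, 0],
    [4, 0, 0, 0.15, 0, 0, 0],
    [4, 0, 0, 0, 0, 0, 0],
    [4, 0, 0, -3, 0, 0, 0],
    [4, 0, 0, -7.5, 0, 0, 0],
    [4, 0, 0, -9, 0, 0, 0],
    [4, 0, 0, -9, 0, 0, 0],
    [4, 0, 0, -9, 0, 0, 0],
  ],
)

```text
clock: 38.35
position: [0.3619, 0.2542, 0.1384]
tool_rot: [3.141, 0.0, 2.824]
force: [-0.1, -0.2, 0.2]
grip_width: 0.0401
finger_force: 0.0
```

Run:
```python
from h import *
s=bot.observe(); f=bot.grab_frame("wrist"); im=f["frame"]; cv2.imwrite("pics/w15.png",im)
H,S,V=cv2.split(cv2.cvtColor(im,cv2.COLOR_BGR2HSV))
# black knob, then the white line inside it
k=[b for b in blobs(V<70,600) if 150<b.mean(0)[1]<260 and 200<b.mean(0)[0]<320]
for b in k:
    m=np.zeros(V.shape,np.uint8); cv2.fillPoly(m,[cv2.convexHull(b)],1); m=cv2.erode(m,np.ones((5,5)))
    print(b.min(0),b.max(0))
    for w in blobs((m>0)&(V>130),15):
        P=plane(f,w,.073,s)[:,:2]*1000; vx,vy,x,y=cv2.fitLine(P.astype(np.float32),cv2.DIST_L2,0,.01,.01).ravel()
        print("line",w.min(0),w.max(0),len(w),(x,y),np.degrees(np.arctan2(vy,vx))%180,rect(P))
g=bot.grab_frame("top"); cv2.imwrite("pics/top15.png",g["frame"]); im=g["frame"]
H,S,V=cv2.split(cv2.cvtColor(im,cv2.COLOR_BGR2HSV))
ref=cv2.imread("pics/top_raw.png"); 
d=cv2.absdiff(im,ref).max(2)>50
for b in blobs(d,40): print("changed",b.min(0),b.max(0),np.round(plane(g,b.mean(0)[None],.03)[0]*1000))
print(s["position"],s["force"])
```

```text
[226 155] [285 228]
line [265 210] [271 218] 19 (np.float32(374.31393), np.float32(260.17233)) 128.68054 (array([374066.9, 259894.9]), array([2630.3, 8033.9]), 41.2)
line [241 210] [247 219] 21 (np.float32(369.4612), np.float32(243.70656)) 14.601098 (array([369356.1, 244162.4]), array([8766.8, 3065.3]), 12.6)
line [254 169] [258 197] 64 (np.float32(348.43347), np.float32(259.62692)) 161.92172 (array([348529.3, 259607.8]), array([ 2983.8, 21638.2]), 71.9)
changed [233 375] [274 383] [50. 16. 30.]
changed [  0 355] [ 13 374] [104. 676.  30.]
changed [290 211] [341 243] [ 456. -167.   30.]
changed [ 84 202] [231 383] [251. 311.  30.]
changed [162 162] [188 206] [585. 227.  30.]
changed [336 147] [364 174] [ 647. -274.   30.]
changed [300 144] [324 165] [ 667. -166.   30.]
changed [208 144] [263 215] [586.  73.  30.]
[0.36186286 0.25424099 0.13837905] [-0.11926409 -0.17191642  0.20217721]
```

The pointer reads yaw 161.9°, which is 20 minutes. A last numeric check that the sinks, wedge, gate and knob haven't been disturbed.

Run:
```python
from h import *
g=bot.grab_frame("top"); im=g["frame"]; H,S,V=cv2.split(cv2.cvtColor(im,cv2.COLOR_BGR2HSV))
d=cv2.absdiff(im,cv2.imread("pics/top12.png")).max(2)>50
for b in blobs(d,8): print("changed since wedge was jammed",b.min(0),b.max(0))
bx=np.array([-.05,.9987]); by=np.array([-.9987,-.05]); c=np.array([588.5,203.6])
B=lambda P:(round(float((P-c)@bx),1),round(float((P-c)@by),1))
m=(S<60)&(V>120); sub=np.zeros_like(m); sub[155:212,155:205]=m[155:212,155:205]
for b in blobs(sub,60): print("sink in bay frame",B(np.array(rect(plane(g,b,.04))[0])),rect(plane(g,b,.04)))
for b in blobs((abs(H.astype(int)-106)<10)&(S>150)&(V>90),60): print("knob",rect(plane(g,b,.03)))
tan=(abs(H.astype(int)-22)<9)&(S>30)&(S<150)&(V>190); tan[:,:215]=False
for b in blobs(tan,60):
    if b[:,0].max()<300: print("wedge",b.min(0),b.max(0),rect(plane(g,b,.03)),B(np.array(rect(plane(g,b,.03))[0])))
```

```text
changed since wedge was jammed [204 376] [230 383]
changed since wedge was jammed [242 372] [257 383]
changed since wedge was jammed [ 84 210] [204 383]
sink in bay frame (21.2, 40.6) (array([546.9, 222.7]), array([51.9, 65.1]), 0.9)
sink in bay frame (22.6, -35.1) (array([622.4, 227.9]), array([53.2, 63. ]), 0.4)
knob (array([507.5, 396.3]), array([60.6, 59.4]), 1.7)
wedge [216 177] [256 199] (array([572.3,  54.5]), array([ 52.4, 116.9]), 5.4) (-148.1, 23.6)
```

```bash
python3 -c "
from workcell import bot
print(bot.job_done())"
```

```text
the job is handed in; nothing more can be done
None
```

The job is handed in and the final readings look right, though no verdict came back: knob upright in the tray, both heatsinks (only two were present) in the bay, gate shut and wedge jammed, timer wound to about 66 minutes and back to 20, and I viewed 17 pictures against the limit of 14.

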